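Clamp the dapping cube in the ratchet vise

TASK

Set the brass dapping cube that lies to the left of the blue ratchet vise flat on the bed of the vise, square between the jaws and close to the back jaw. Then swing the red-handled ratchet lever out and back, notch by notch, to close the spring jaw until the cube is held firmly: stop once the end of an outward swing takes a steady push of 6 to 11 N, and do not overtighten. Leave the lever swung back home and do not disturb the other tools.

Things in the scene. Friction and masses are not known exactly. Their poses are not given: they have to be found in the camera images.
- dapping_cube: brass cube of 42 mm a side with round hollows in its faces, about 0.4 kg, loose on the bench to the left of the vise. Origin at the centre of its underside, axes along its edges, z up.
- vise: fixed blue bench vise, base 261 mm long overall, 84 mm wide, 12 mm high, with a round end 128 mm across under the ratchet. Origin at bench height under the bed; x across, y along the vise from the ratchet end towards the back jaw, z up.
- bed (a point): point on the flat steel bed, 20 mm above the bench, at x = y = 0 of the vise; the bed is 60 mm wide along x and runs from y = -90 to +72 mm. The spring jaw over it (steel pad 52 mm wide, top 36 mm above the bed, on two springs before a sliding blue block) starts with its pad 50 to 78 mm from the back jaw's face and moves 6.3 mm towards +y per notch of the wheel (12 notches a turn).
- back_jaw: blue back jaw, 56 mm wide along x, 22 mm thick, 38 mm above the bed, locked at a different place each time (37 to 45 mm along y). Origin at bed height in the middle of its gripping face, axes as the vise's; the cube belongs on its -y side. A cube whose origin is 25 mm from the face has at least 4 mm free on both sides; the spring jaw then slides it home against this face.
- pivot (a point): point on the vertical axis shared by the ratchet wheel and the lever, 90 mm above the bench. In the vise's frame it lies at x = 0, y = -125 mm.
- knob (a point): point on the axis of the lever's upright red round handle, 100 mm above the bench. The handle has 16 mm diameter, stands from 53 to 118 mm above the bench, 85 mm from the pivot axis, on a flat arm 45 to 53 mm above the bench. Free it takes 1 to 4 N; once the cube is home the outward push is 1 N + 0.14 x clamping force, about 4.8 N more a notch.
- lever (a joint): lever angle: 0 at its home stop, where the arm points 167.8 degrees counter-clockwise from the vise's x axis (from above); grows counter-clockwise to the stop at 0.85. Starts between 0 and 0.5. Swung out it turns the wheel, a notch is gained at about 0.67; swung back below 0.08 its pawl drops behind the next tooth while a holding pawl keeps the wheel.
- tape_roll: roll of masking tape lying flat, 78 mm across, 19 mm high; bystander, origin under its centre.
- parts_tin: round aluminium tin, 60 mm across, 22 mm high; bystander, origin under its centre.
- solder_spool: black spool with wire, 46 mm across, 24 mm high; bystander, origin under its centre.
- flat_file: flat file with orange handle, 210 mm long, lying; bystander, origin under its middle.
- bur_block: blue stand with burs, 86 x 123 x 88 mm; bystander, origin under its centre.
- pliers: blue-handled pliers, 148 mm long, lying; bystander, origin under their middle.
There are look-alikes about, which are no part of the job. What is meant by the dapping_cube is not brown, and is the smaller of those in its own colour.

How it is judged:
By the outcome, as a careful person would: the job done as asked, in the order asked, and still so for the second after the job is handed in, with the robot touching nothing.
It also fails if it takes over 72 s, if anything falls off the work surface, if the arm or the gripper's body presses on something with over 40 N, if the wrist force passes 120 N, or if a joint passes its speed limit or range.

ROBOT

A 6-joint arm with a two-finger parallel gripper is mounted at the origin on a cart in front of the work surface, level with it; the furniture and walls round the work are solid. World frame = base frame: x ahead of the robot, y to its left, z up, the work surface at z = 0. Lengths are in m, angles in degrees, forces in N, time in s.
With the tool pointing down it reaches from about 0.325 to 0.85 m from the base axis. Payload 15.5 kg.
Tool frame: the origin (TCP) lies at the very end of the fingers, on their centre line; the grasp point (between the pads) lies arm.grip_depth behind it (arm.grip_depth is the distance from the TCP to the grasp point, in m); z points along the fingers, y is the line along which they close (so a half turn about z gives the same grasp; the last joint's range is limited). The gripper opens to 91 mm and grips with 3 to 60 N. Pads are 32 mm wide; open, the fingers measure 118 mm over their backs; the gripper's body (76 mm by 178 mm) begins 60 mm behind the grasp point.
Start: joints at [-78.467, 28.281, 77.091, -0, 74.628, -5.472], TCP at [0.183, -0.598, 0.214] pointing down, gripper open.
Joint ranges: [-166.48, 166.48], [-47.26, 123.95], [12.59, 153.08], [-70.14, 250.14], [6.76, 159.57], [-176.63, 176.63]. Speed limits (degrees/s): [108.29, 108.29, 147.25, 172.46, 172.46, 172.46].

INTERFACE

Orientations are given as a 3x3 rotation matrix whose columns are the frame's x, y, z axes.
In Python, from rig import arm gives the robot as it stands. Calls block until the motion is done:
- arm.move_to(position, orientation): joint-space move of the TCP to a pose.
- arm.move_l(position, orientation=None, feed=0.15): straight line of the TCP; orientation=None keeps the orientation; feed is the mean speed in m/s.
- arm.move_joints(angles): joint-space move.
- arm.grip(opening): finger opening in m; the grip force is fixed at half the most; returns when the fingers have stopped.
- arm.sleep(seconds).
- arm.solve_ik(position, orientation): joint angles nearest the present ones, or None.
- arm.snapshot(name): name is "side" or "top"; returns the picture (384x512x3 uint8, red, green, blue); there is no depth.
- arm.get_calibration(name): a dict with "intrinsics" (3x3 intrinsics, pixels), "k1" (the pictures are not rectified: a ray, as slopes to the right and down, at radius r is drawn at 1 + k1 r^2 times it, then the intrinsics apply), "cam_to_world" (4x4, takes a point from camera to world coordinates). Camera axes: x right, y down, z forward; pixel columns grow to the right and rows downward; lengths in m; the calibration is good to about 2 mm. A picture is of the moment at which its call begins. get_calibration takes no time and is no camera call.
A pose or a line that the arm cannot do raises arm.Unreachable and nothing moves.
- arm.sign_off(): hands the job in; it is judged then, once.
Readings, each from a call of its own:
- arm.current_t(): time.
- arm.current_joint_positions(): joint angles.
- arm.current_dq(): joint speeds.
- arm.current_tau(): joint torques, N m.
- arm.current_ee_pos(): TCP position.
- arm.current_tool_rot(): TCP orientation.
- arm.current_force(): force on the tool from outside, world axes, zero at the start.
- arm.current_torque(): the same for the moment, N m.
- arm.current_width(): finger opening in m.
- arm.current_grasp_force(): force on a finger pad.
Only numpy, scipy, OpenCV 4.12 (cv2) and the standard library are available. Lean on these libraries where they do the work, as an engineer would, in place of code of your own. Each camera call takes 0.05 s, during which the arm holds its last target. There are 200 camera calls.

## Working session

There is one attempt and no reset: what is moved stays moved. The work goes in short steps, each a Python script; the robot and the scene stay as the last script left them, time stands still between calls to the robot, and variables do not carry over. Pictures are saved under pics/ and viewed, at most 10 in all, crops included, and the job is handed in when it is done.

```bash
ls; mkdir -p pics; python3 - <<'E'
from rig import arm
import cv2
for n in("top","side"):
    im=arm.snapshot(n); cv2.imwrite(f"pics/{n}0.png",im[:,:,::-1])
    c=arm.get_calibration(n); print(n,c["intrinsics"].tolist(),c["k1"],c["cam_to_world"].round(4).tolist())
print(arm.grip_depth,arm.current_t(),arm.current_tool_rot().tolist())
E
```

```text
pics
top [[368.70773561267384, 0.0, 264.08423302047834], [0.0, 368.70773561267384, 192.54795286209944], [0.0, 0.0, 1.0]] 0.032166964382719467 [[-0.0108, -0.9906, 0.1362, 0.3343], [-0.9998, 0.0082, -0.0196, 0.0431], [0.0183, -0.1364, -0.9905, 1.178], [0.0, 0.0, 0.0, 1.0]]
side [[430.8979982299021, 0.0, 245.9613917748486], [0.0, 430.8979982299021, 181.58611471620205], [0.0, 0.0, 1.0]] 0.008747828057194141 [[0.9999, -0.0039, 0.0134, 0.4835], [-0.0125, -0.6777, 0.7352, -1.0755], [0.0062, -0.7353, -0.6777, 1.122], [0.0, 0.0, 0.0, 1.0]]
0.0188 0.1 [[0.9562837811775273, 0.2924402399948489, -0.00018944277864526784], [0.29244027175720727, -0.9562831922878658, 0.0010693934258061658], [0.00013157272497289047, -0.001078044286465758, -0.9999994102543933]]
```

View pics/top0.png

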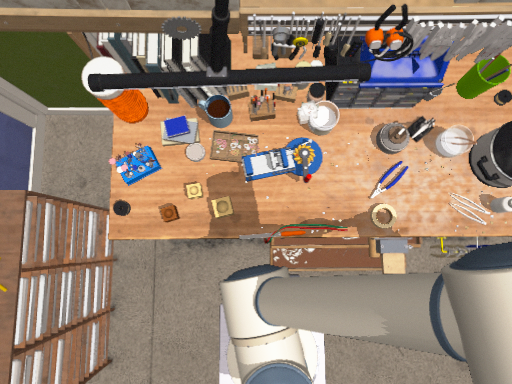

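View pics/side0.png

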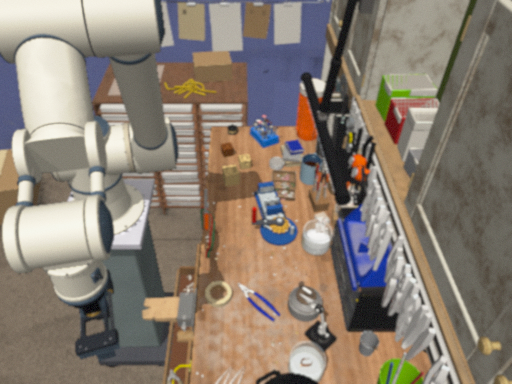

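Candidates in the top picture: brass (193,190), brass (221,206) and brown (168,212). The brown one is out, and the smaller brass one looks to be (193,190). I'll confirm that with an enlarged crop, which also shows the vise at about (280,160), its ratchet at (302,155) and the red knob at (308,177).

```bash
cat > h.py <<'E'
import numpy as np, cv2
from rig import arm
def ray(cam,uv):
    c=arm.get_calibration(cam);K=c["intrinsics"];T=c["cam_to_world"]
    d=(np.array(uv,float)-K[:2,2])/np.array([K[0,0],K[1,1]]); s=d.copy()
    for _ in range(20): s=d/(1+c["k1"]*(s@s))
    return T[:3,3],T[:3,:3]@np.array([*s,1.])
def onz(cam,uv,z):
    o,d=ray(cam,uv); return o+d*(z-o[2])/d[2]
def proj(cam,p):
    c=arm.get_calibration(cam);K=c["intrinsics"];T=c["cam_to_world"]
    q=T[:3,:3].T@(np.array(p)-T[:3,3]); s=q[:2]/q[2]; s=s*(1+c["k1"]*(s@s))
    return K[:2,:2]@s+K[:2,2]
def tri(uv1,uv2):
    (o,d),(p,e)=ray("top",uv1),ray("side",uv2)
    t=np.linalg.lstsq(np.c_[d,-e],p-o,rcond=None)[0]
    a,b=o+d*t[0],p+e*t[1]; return (a+b)/2,np.linalg.norm(a-b)
E
python3 - <<'E'
from h import *
im=cv2.imread("pics/top0.png"); s=im[125:235,150:340]
cv2.imwrite("pics/crop_top.png",cv2.resize(s,None,fx=4.2,fy=4.2,interpolation=cv2.INTER_CUBIC))
im=cv2.imread("pics/side0.png"); s=im[125:255,205:335]
cv2.imwrite("pics/crop_side.png",cv2.resize(s,None,fx=4.6,fy=4.6,interpolation=cv2.INTER_CUBIC))
E
```

```text
(no output)
```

View pics/crop_top.png

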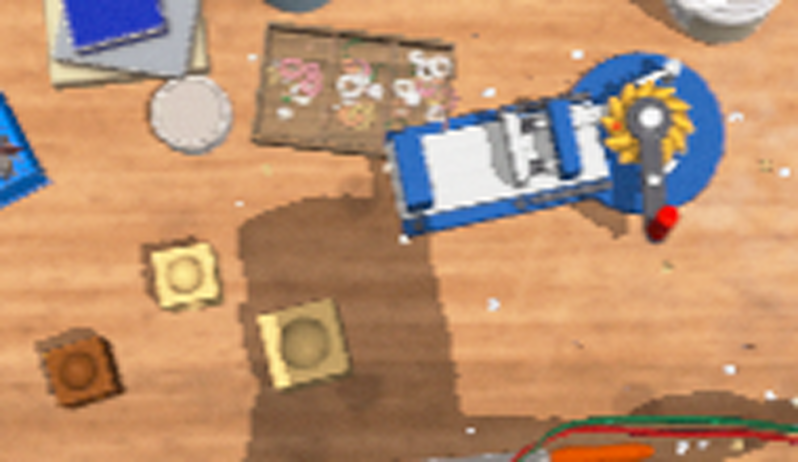

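View pics/crop_side.png

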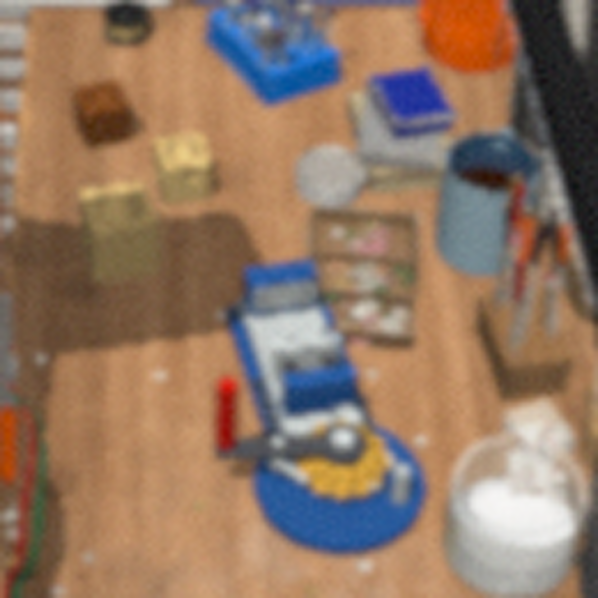

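The crop confirms it. The brass cube at crop (184,275), i.e. image (193.8,190.5), is visibly smaller than the brass one at crop (303,343), so it is the dapping cube. Next I'll get numbers for the cube, knob, disc and jaw, with a close crop of the vise.

```bash
python3 - <<'E'
from h import *
np.set_printoptions(precision=4,suppress=True)
def avg(n): return np.mean([arm.snapshot(n).astype(float) for _ in range(6)],0).astype(np.uint8)
I={n:avg(n) for n in("top","side")}
for n in I: cv2.imwrite(f"pics/{n}_avg.png",I[n][:,:,::-1])
H={n:cv2.cvtColor(I[n],cv2.COLOR_RGB2HSV) for n in I}
def blobs(n,lo,hi,roi,mn=8):
    x0,y0,x1,y1=roi; m=cv2.inRange(H[n],lo,hi); z=np.zeros_like(m); z[y0:y1,x0:x1]=m[y0:y1,x0:x1]
    k,l,s,c=cv2.connectedComponentsWithStats(z); 
    return [(s[i].tolist(),c[i],l==i) for i in range(1,k) if s[i,4]>=mn]
red={}
for n,roi in(("top",(290,160,325,195)),("side",(240,200,270,230))):
    for lo in((0,170,90),(174,170,90)):
        for s,c,_ in blobs(n,lo,(5 if lo[0]==0 else 180,255,255),roi,3): print(n,"red",s,c)
for n,roi in(("top",(180,175,206,203)),("side",(234,148,256,172))):
    for s,c,m in blobs(n,(18,60,110),(36,255,255),roi,20):
        r=cv2.minAreaRect(np.argwhere(m)[:,::-1].astype(np.float32)); print(n,"brass",s,c,r)
        if n=="top":
            P=np.array([onz(n,p,.042)[:2] for p in cv2.boxPoints(r)]);print(P,P.mean(0),np.linalg.norm(np.diff(P,axis=0),axis=1))
# vise blue, disc
for s,c,m in blobs("top",(98,120,60),(120,255,255),(235,130,330,190),20):
    print("blue",s,c)
    pts=np.argwhere(m)[:,::-1].astype(float)
    # disc rim right side
    rim=[(u,v) for v in range(139,178) for u in [max([p[0] for p in pts if p[1]==v],default=0)] if u>305]
    if len(rim)>8:
        R=np.array([onz("top",(u+.5,v),.012)[:2] for u,v in rim])
        x=np.linalg.lstsq(np.c_[2*R,np.ones(len(R))],(R**2).sum(1),rcond=None)[0]
        print("disc",x[:2],np.sqrt(x[2]+x[:2]@x[:2]))
x0,y0=236,132
cv2.imwrite("pics/vise.png",cv2.resize(I["top"][y0:y0+60,x0:x0+92,::-1],None,fx=8.5,fy=8.5,interpolation=cv2.INTER_CUBIC))
E
```

```text
top red [304, 174, 8, 8, 34] [307.5    177.6765]
side red [252, 207, 4, 15, 47] [253.7872 214.383 ]
top brass [186, 183, 17, 16, 212] [194.0425 190.7453] ((194.173095703125, 190.86538696289062), (14.708710670471191, 14.512594223022461), 78.69007110595703)
[[0.5159 0.2639]
 [0.5246 0.2201]
 [0.4793 0.2106]
 [0.4708 0.2542]] [0.4976 0.2372] [0.0447 0.0463 0.0444]
side brass [239, 154, 12, 15, 149] [244.4564 160.8926] ((244.5, 161.0), (14.0, 11.0), 90.0)
side brass [234, 165, 5, 7, 22] [235.2273 168.5455] ((236.0, 168.0), (4.0, 6.0), 0.0)
blue [287, 138, 22, 12, 128] [296.7031 142.4922]
blue [308, 141, 14, 33, 239] [315.1423 158.0251]
disc [ 0.6123 -0.1058] 0.06174283136300245
blue [280, 149, 8, 19, 95] [283.9368 157.3158]
blue [257, 151, 11, 5, 28] [262.0357 153.0357]
blue [242, 154, 13, 21, 136] [248.0588 163.8529]
blue [246, 160, 57, 21, 225] [280.0444 172.32  ]
```

View pics/vise.png

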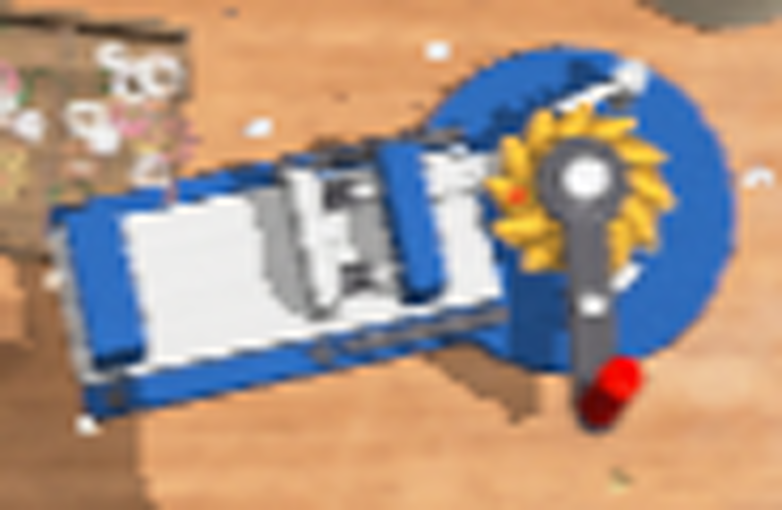

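The vise crop shows:
- Back jaw: the gripping face's top edge runs from crop (118,208) to (145,350).
- Spring jaw: the pad's top edge runs from (288,170) to (318,312).
- Hub: (585,178).
- Knob: top at (622,377), foot at (598,410).
- Disc rim: right edge at x=735, top at y=45, bottom at y=372.

```bash
python3 - <<'E'
from h import *
np.set_printoptions(precision=4,suppress=True)
f=lambda X,Y,z: onz("top",(236+(X+.5)/8.5-.5,132+(Y+.5)/8.5-.5),z)
pr=lambda n,*a: print(n,f(*a)[:2])
pr("hub.06",585,178,.06);pr("hub.09",585,178,.09)
pr("ktop",622,377,.118);pr("kfoot",598,410,.053)
a,b=f(118,208,.058),f(145,350,.058);d=a-b;print("back face",a[:2],b[:2],(a+b)[:2]/2,np.linalg.norm(d),np.degrees(np.arctan2(d[1],d[0])))
a,b=f(65,218,.058),f(92,362,.058);print("back rear",(a+b)[:2]/2,np.linalg.norm(a-b))
a,b=f(288,170,.056),f(318,312,.056);d=a-b;print("pad",(a+b)[:2]/2,np.linalg.norm(d),np.degrees(np.arctan2(d[1],d[0])))
a,b=f(95,418,0),f(430,345,0);d=a-b;print("near edge",a[:2],b[:2],np.degrees(np.arctan2(-d[0],d[1])))
a,b=f(140,370,.02),f(505,298,.02);d=a-b;print("bed near",a[:2],b[:2],np.degrees(np.arctan2(-d[0],d[1])))
a,b=f(55,212,.012),f(430,130,.012);d=a-b;print("far edge",a[:2],b[:2],np.degrees(np.arctan2(-d[0],d[1])))
pr("disc top",570,45,.012);pr("disc right",735,210,.012);pr("disc bot",570,372,.012)
print("knob side/top tri (centroids)",tri((307.5,177.7),(253.8,214.4)))
c=lambda x,y:(205+(x+.5)/4.6-.5,125+(y+.5)/4.6-.5)
print("hub tri",tri((304.4,152.5),c(343,437)))
print("ktop tri",tri((236+622/8.5,132+373/8.5),c(227,380)))
print("cube side top", onz("side",c(184,150),.042))
E
```

```text
hub.06 [ 0.6128 -0.1058]
hub.09 [ 0.6053 -0.1018]
ktop [ 0.5281 -0.1091]
kfoot [ 0.5279 -0.1093]
back face [0.6032 0.0652] [0.5504 0.0557] [0.5768 0.0604] 0.0536696540496092 10.205128233133172
back rear [0.5728 0.0798] 0.05435203575420367
pad [ 0.591  -0.0023] 0.05412951261503951 10.946343007226776
near edge [0.5354 0.0755] [ 0.5627 -0.0527] 12.035700130894837
bed near [0.5501 0.058 ] [ 0.5766 -0.0797] 10.91198931386204
far edge [0.6128 0.09  ] [ 0.644  -0.0533] 12.257253501720815
disc top [ 0.6771 -0.1077]
disc right [ 0.6119 -0.1692]
disc bot [ 0.5496 -0.1046]
knob side/top tri (centroids) (array([ 0.5282, -0.1099,  0.0857]), np.float64(0.0008779171661220162))
hub tri (array([ 0.6134, -0.1064,  0.056 ]), np.float64(0.0008273222834608095))
ktop tri (array([ 0.5277, -0.1101,  0.1197]), np.float64(0.0003004369084984125))
cube side top [0.5013 0.238  0.042 ]
```

```bash
cat >> h.py <<'E'
TH=np.radians(12.0); PIV=np.array([.613,-.106])
VX=np.array([np.cos(TH),np.sin(TH)]); VY=np.array([-np.sin(TH),np.cos(TH)])
def vis(x,y): return PIV+VX*x+VY*(y+.125)
def rot(yd):   # tool down, closing along yd
    y=np.array([yd[0],yd[1],0])/np.hypot(*yd); z=np.array([0,0,-1.]); return np.c_[np.cross(y,z),y,z]
E
python3 - <<'E'
from h import *
np.set_printoptions(precision=4,suppress=True)
c=np.array([.499,.238]); g=vis(0,.045-.025)
print("bed target",g)
Rs=[]
for s in(1,-1):
    R=rot(s*VX); q=[arm.solve_ik([*c,.2],R),arm.solve_ik([*g,.2],R)]; print(s,*q)
    if all(v is not None for v in q): Rs.append((max(abs(v[5]) for v in q),s))
R=rot(min(Rs)[1]*VX)
arm.grip(.070)
arm.move_to([*c,.16],R)
arm.move_l([*c,.010],feed=.12)
arm.grip(.03)
print("w",arm.current_width(),arm.current_grasp_force(),arm.current_force(),arm.current_t())
arm.move_l([*c,.12],feed=.15)
print("w",arm.current_width(),arm.current_force())
arm.move_to([*g,.12],R)
print(arm.current_ee_pos(),arm.current_t())
for n in("top","side"): cv2.imwrite(f"pics/{n}1.png",arm.snapshot(n)[:,:,::-1])
a=cv2.imread("pics/top1.png")[125:215,230:340]; b=cv2.imread("pics/side1.png")[150:250,215:315]
r=lambda i:cv2.resize(i,(400,int(400*i.shape[0]/i.shape[1])),interpolation=cv2.INTER_CUBIC)
a,b=r(a),r(b);o=np.zeros((400,800,3),np.uint8);o[:a.shape[0],:400]=a;o[:b.shape[0],400:]=b;cv2.imwrite("pics/c1.png",o)
E
```

```text
bed target [0.5829 0.0358]
1 [19.3102 23.3246 88.4284 -0.     68.247   7.3102] [ -2.3401  25.761   84.0897  -0.      70.1493 -14.3401]
-1 [  19.3102   23.3246   88.4284   -0.       68.247  -172.6898] [ -2.3401  25.761   84.0897  -0.      70.1493 165.6599]
w 0.04219666245560188 29.338674545288086 [ 0.3238 -0.4968  3.1248] 6.2917
w 0.042738672935610754 [-0.0684  0.36   -5.6784]
[0.5824 0.0357 0.1193] 8.0583
```

View pics/c1.png

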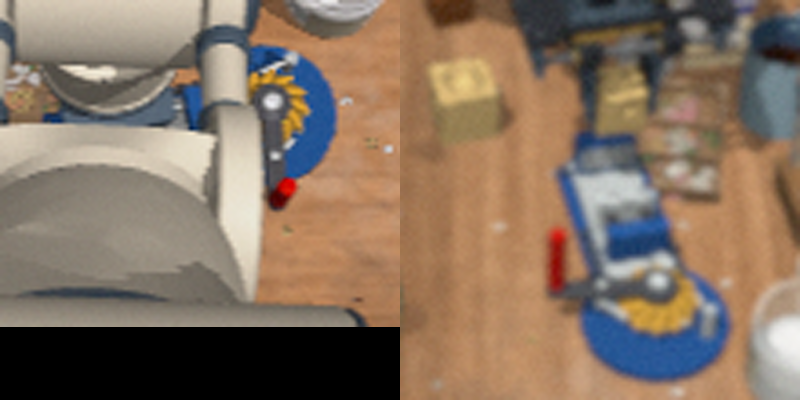

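The cube is held (width 42.7 mm) above the vise. In the side picture its lower front edge is at about (270,182.7). I'll check its offset in the grip with that, then lower it with a 1.5 mm bias away from the back jaw.

```bash
python3 - <<'E'
from h import *
np.set_printoptions(precision=4,suppress=True)
p=arm.current_ee_pos(); 
for uv in((270,182.7),): 
    q=onz("side",uv,p[2]-.010)[:2]; print("front edge rel tcp along VX,VY",(q-p[:2])@VX,(q-p[:2])@VY)
g=vis(0,.045-.0265)
arm.move_l([*g,.060],feed=.12)
arm.sleep(.2);f0=arm.current_force();print(f0)
for z in(.045,.036,.033,.0315,.0305,.0297,.029):
    arm.move_l([*g,z],feed=.04); arm.sleep(.1); f=arm.current_force()-f0; print(z,arm.current_ee_pos(),f,arm.current_torque())
    if f[2]>3 or np.hypot(*f[:2])>8: break
print(arm.current_t())
E
```

```text
front edge rel tcp along VX,VY -1.9262664952762015e-05 -0.020329838126326473
[-0.4784 -0.9117 -4.9297]
0.045 [0.5833 0.0344 0.0451] [0.2499 0.6827 0.4454] [ 0.0105 -0.108  -0.0507]
0.036 [0.5832 0.0344 0.036 ] [ 0.2722  0.1843 -0.4004] [ 0.0174 -0.1604 -0.0162]
0.033 [0.5831 0.0344 0.033 ] [ 0.625   0.5278 -0.6764] [-0.0341 -0.1479 -0.0035]
0.0315 [0.5832 0.0344 0.0315] [ 0.3604  1.1242 -0.3283] [-0.0538 -0.1368 -0.0266]
0.0305 [0.5832 0.0343 0.0305] [ 0.7181  0.8476 -1.1982] [-0.0722 -0.107   0.0116]
0.0297 [0.5833 0.0343 0.0301] [-2.2994  0.0852 11.3006] [-0.1218  0.4676 -0.0447]
11.5083
```

```bash
python3 - <<'E'
from h import *
p=arm.current_ee_pos()
arm.grip(.054); arm.move_l([p[0],p[1],.17],feed=.2)
q=arm.current_joint_positions()
# staging over the knob, to clear the top view
d=PIV+.085*np.array([np.cos(TH+np.radians(167.8)+.35),np.sin(TH+np.radians(167.8)+.35)])
R=arm.current_tool_rot()
t=np.array([.342,-.94])
for s in(1,-1): print(s,arm.solve_ik([*d,.2],rot(s*t)))
arm.move_to([.40,-.33,.2],rot(t)); print(arm.current_t())
for n in("top","side"): cv2.imwrite(f"pics/{n}2.png",arm.snapshot(n)[:,:,::-1])
a=cv2.imread("pics/top2.png")[130:195,235:330]; b=cv2.imread("pics/side2.png")[175:250,230:310]
r=lambda i:cv2.resize(i,(400,int(400*i.shape[0]/i.shape[1])),interpolation=cv2.INTER_CUBIC)
a,b=r(a),r(b);o=np.zeros((400,800,3),np.uint8);o[:a.shape[0],:400]=a;o[:b.shape[0],400:]=b;cv2.imwrite("pics/c2.png",o)
E
```

```text
1 [-2.04211474e+01  2.30901963e+01  8.88389679e+01 -2.54444375e-14
  6.80708358e+01  4.95859586e+01]
-1 [-2.04211474e+01  2.30901963e+01  8.88389679e+01 -2.54444375e-14
  6.80708358e+01 -1.30414041e+02]
14.275
```

View pics/c2.png

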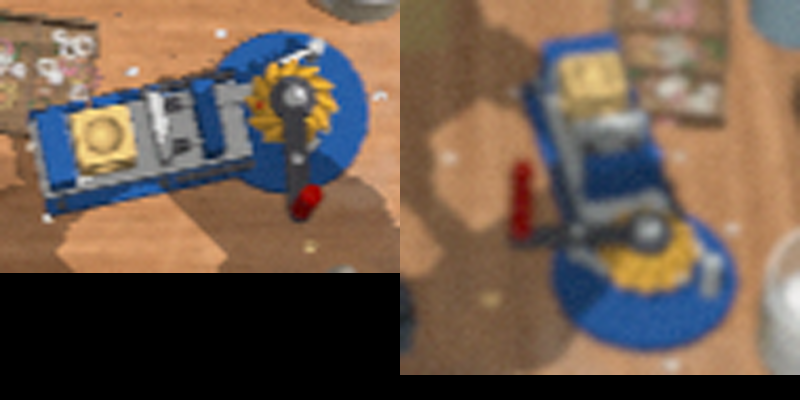

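The cube sits flat and square by the back jaw, at crop (103,140), and the lever is still near home with the knob at crop (308,203). Next is a first lever swing, reading the forces.

```bash
cat >> h.py <<'E'
A0=TH+np.radians(167.8); T=np.array([.342,-.94]); RT=rot(T)
def kn(phi,r=.085): return PIV+r*np.array([np.cos(A0+phi),np.sin(A0+phi)])
def push():
    """tangential push (N) at the handle, and lever angle of the TCP"""
    F=np.mean([arm.current_force() for _ in range(5)],0); p=arm.current_ee_pos()[:2]-PIV
    return -(p[0]*F[1]-p[1]*F[0])/.085, np.arctan2(p[1],p[0])%(2*np.pi)-A0, F
E
python3 - <<'E'
from h import *
np.set_printoptions(precision=3,suppress=True)
k=np.array([.528,-.1095])
arm.grip(.05)
arm.move_to([*k,.20],RT); arm.move_l([*k,.070],feed=.15)
print(arm.current_force(),arm.current_t())
arm.grip(.020); print("w",arm.current_width(),push())
for phi in(.3,.55,.70,.76):
    arm.move_l([*kn(phi),.070],feed=.1); arm.sleep(.1); print(phi,push())
arm.move_l([*kn(-.005),.070],feed=.12); arm.sleep(.1); print("home",push(),arm.current_t())
I=arm.snapshot("side"); cv2.imwrite("pics/side3.png",I[:,:,::-1])
E
```

```text
[ 0.002 -0.446 -1.024] 16.6833
w 0.02017083795343597 (np.float64(-0.8345908817354362), np.float64(0.044302804858566525), array([-0.954, -0.873,  0.242]))
0.3 (np.float64(0.4351044441491375), np.float64(0.298617811260518), array([0.716, 0.672, 0.752]))
0.55 (np.float64(0.14703570564800475), np.float64(0.5449726805207651), array([ 0.228,  0.309, -0.112]))
0.7 (np.float64(-0.9360294482373005), np.float64(0.695664433896364), array([ 0.967, -0.416, -0.268]))
0.76 (np.float64(0.416495378257942), np.float64(0.7597643453798648), array([-0.47 ,  0.129,  0.17 ]))
home (np.float64(-0.3873214289168299), np.float64(-0.007491713001638978), array([ 0.237, -0.39 ,  0.474])) 19.7417
```

```bash
python3 - <<'E'
from h import *
np.set_printoptions(precision=3,suppress=True)
def red(I):
    H=cv2.cvtColor(I,cv2.COLOR_RGB2HSV); m=cv2.inRange(H,(0,150,60),(6,255,255))|cv2.inRange(H,(174,150,60),(180,255,255))
    m[:190]=0;m[250:]=0;m[:,:235]=0;m[:,300:]=0; y,x=np.nonzero(m); return x.mean().round(1),y.mean().round(1),len(x)
print("home",red(arm.snapshot("side")),"expect",proj("side",[*kn(0),.09]))
arm.move_l([*kn(.70),.070],feed=.1)
arm.move_l([*kn(.755),.070],feed=.02); print("end",push())
I=arm.snapshot("side");print(red(I),"expect",proj("side",[*kn(.74),.09]))
cv2.imwrite("pics/side4.png",I[:,:,::-1])
arm.move_l([*kn(-.005),.070],feed=.12);print("home",push(),arm.current_t())
b=I[170:250,225:315,::-1]; a=cv2.imread("pics/side2.png")[170:250,225:315]
o=np.hstack([cv2.resize(i,(400,356),interpolation=cv2.INTER_CUBIC) for i in(a,b)]);cv2.imwrite("pics/c4.png",o)
E
```

```text
home (np.float64(nan), np.float64(nan), 0) expect [253.874 212.537]
end (np.float64(0.10727835598759468), np.float64(0.7550939533799816), array([ 0.206,  0.34 , -0.703]))
(np.float64(nan), np.float64(nan), 0) expect [261.265 225.682]
home (np.float64(0.205255350058183), np.float64(-0.011569642250389478), array([1.145, 0.188, 0.027])) 21.6833<stdin>:5: RuntimeWarning: Mean of empty slice.
  ret = ret.dtype.type(ret / rcount)
```

View pics/c4.png

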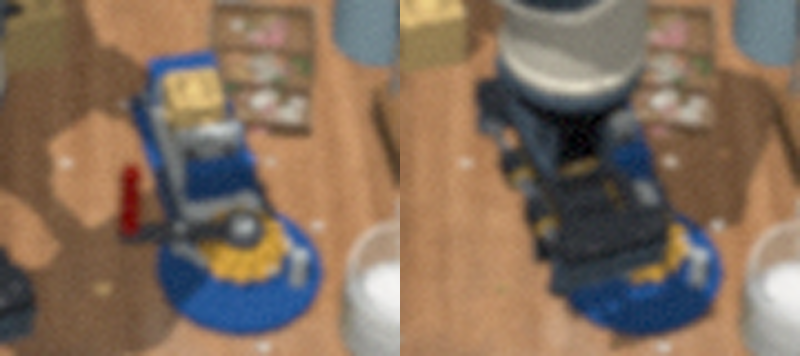

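The gripper hides the lever in this view: at crop (600,200) it covers the knob and jaw. I'll do a third swing, then pull clear and check the jaw's travel from above.

```bash
cat >> h.py <<'E'
def swing():
    arm.move_l([*kn(.68),.070],feed=.1); out=[]
    for phi in(.71,.735,.755):
        arm.move_l([*kn(phi),.070],feed=.02); out.append(round(push()[0],2))
    arm.sleep(.2); a,ph,F=push(); out.append(round(a,2))
    arm.move_l([*kn(-.005),.070],feed=.12); arm.sleep(.1)
    print("push",out,F.round(2),"home",round(push()[0],2),"t",arm.current_t())
    return out
E
python3 - <<'E'
from h import *
swing()
p=arm.current_ee_pos()
arm.grip(.05); arm.move_l([p[0],p[1],.15],feed=.2); arm.move_to([.42,-.36,.2],RT); print(arm.current_t())
cv2.imwrite("pics/top5.png",arm.snapshot("top")[:,:,::-1])
I=cv2.imread("pics/top5.png")[132:192,236:328]; cv2.imwrite("pics/c5.png",cv2.resize(I,None,fx=8.5,fy=8.5,interpolation=cv2.INTER_CUBIC))
E
```

```text
push [np.float64(0.89), np.float64(0.94), np.float64(0.45), np.float64(0.46)] [-0.25  0.39 -1.13] home 0.19 t 24.1667
26.4417
```

View pics/c5.png

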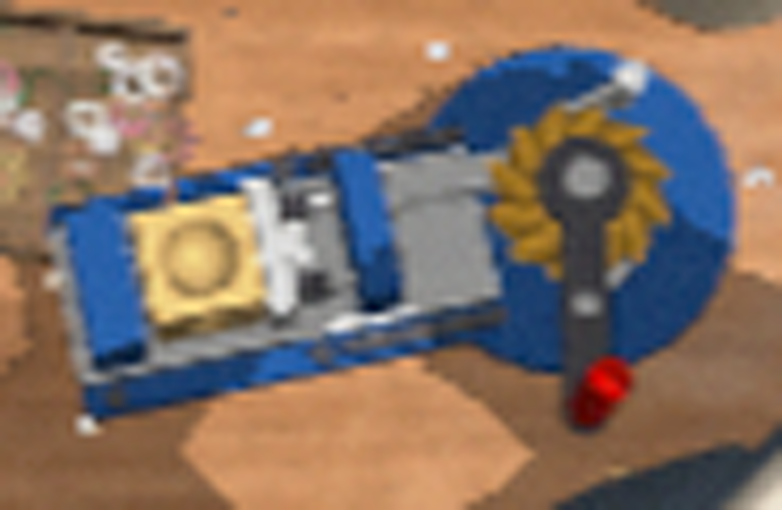

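The top view shows the jaw working. The pad has moved from crop x≈288 to 250 and is now next to the cube, with a small gap left at the back jaw (crop 130). The cube is still square. I'll keep swinging until the push passes 6 N.

```bash
python3 - <<'E'
from h import *
k=kn(.02)
arm.move_to([*k,.15],RT); arm.move_l([*k,.070],feed=.2); arm.grip(.020)
for i in range(5):
    o=swing()
    if max(o[-2:])>2.5 or arm.current_t()>55: break
E
```

```text
push [np.float64(2.14), np.float64(2.27), np.float64(2.16), np.float64(2.33)] [-2.1   1.23 -0.81] home 0.18 t 31.2167
push [np.float64(5.33), np.float64(6.39), np.float64(6.81), np.float64(7.91)] [-5.77  5.32  3.3 ] home 0.01 t 33.7
```

The end push was 7–8 N, which is in the band, and one more notch would pass 11 N. I'll stop here, release, back off and check.

```bash
python3 - <<'E'
from h import *
p=arm.current_ee_pos()
arm.grip(.05); arm.move_l([p[0],p[1],.15],feed=.2); arm.move_to([.42,-.36,.2],RT); print(arm.current_t())
cv2.imwrite("pics/top6.png",arm.snapshot("top")[:,:,::-1])
I=cv2.imread("pics/top6.png")[132:192,236:328]; cv2.imwrite("pics/c6.png",cv2.resize(I,None,fx=8.5,fy=8.5,interpolation=cv2.INTER_CUBIC))
E
```

```text
35.975
```

View pics/c6.png

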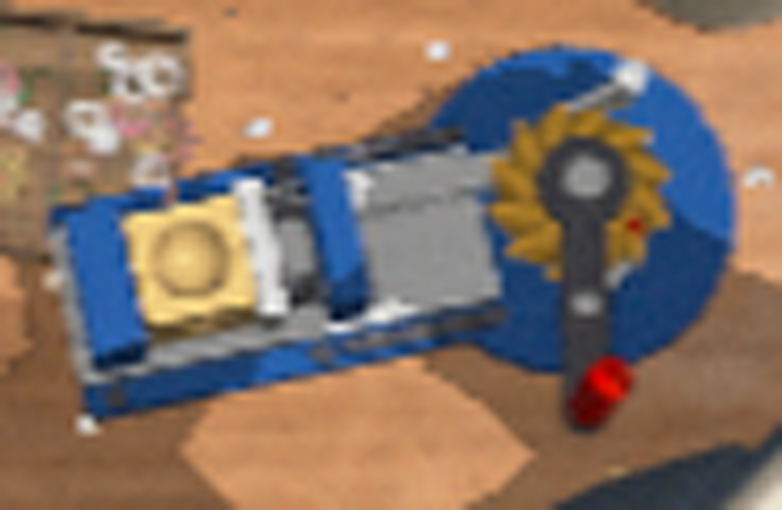

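The cube is against the back jaw with the springs compressed. The lever is home and the robot is clear.

```bash
python3 -c "
from rig import arm
print(arm.sign_off())"
```

```text
the job is handed in; nothing more can be done
None
```

The brass dapping cube is clamped square against the back jaw, with a last outward push of about 7–8 N; the lever is back home, the robot is clear, and I handed the job in at about 36 s.

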